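Hold a printing block in the registration corner

ROBOT

A 6-joint arm with a two-finger parallel gripper is mounted at the origin on a cart in front of the work surface, level with it; the furniture and walls round the work are solid. World frame = base frame: x ahead of the robot, y to its left, z up, the work surface at z = 0. Lengths are in m, angles in rad, forces in N, time in s.
With the tool pointing down it reaches from about 0.3 to 0.85 m from the base axis. Payload 4.2 kg.
Tool frame: the origin (TCP) lies midway between the tips of the shut fingers; the grasp point (between the pads) lies 19 mm behind it (ctrl.hold_point_z is the distance from the TCP to the grasp point, in m); y points along the fingers, x is the direction in which the jaws open and shut, and the axes are right-handed (so a half turn about y gives the same grasp; the last joint's range is limited). The gripper opens to 91 mm and grips with 3 to 60 N. Pads are 32 mm wide; open, the fingers measure 118 mm over their backs; the gripper's body (76 mm by 178 mm) begins 60 mm behind the grasp point.
Start: joints at [1.204, 0.32, 1.565, -0, 1.257, -0.02], TCP at [0.195, 0.541, 0.214] pointing down, gripper open.
Joint ranges: [-3.11, 3.11], [-0.84, 2.01], [0.21, 2.61], [-1.34, 4.49], [0.05, 2.63], [-2.56, 2.56]. Speed limits (rad/s): [2.57, 2.57, 3.14, 3.14, 3.14, 3.14].

INTERFACE

Orientations are given as a unit quaternion [w, x, y, z].
In Python, from plant import ctrl gives the robot as it stands.
- The arm moves only by the tool send_rows, never from a script. Its argument "rows" is a list of rows, each a list of 7 numbers: the shift along the tool's x, y, z in m, then the turn, a rotation vector about the tool's x, y, z in rad, then the opening in per cent of the stroke, from 0 (shut) to 100 (fully open). A call has 1 to 8 rows; each row shifts and turns the commanded pose from where the row before left it, along the tool's axes as they then stand; what a row does not reach is not made up. A row lasts 1/8 s, in which the tool goes at most 62.5 mm and 10.7 degrees, less where a joint would pass 70% of its speed; a pose out of reach is approached as far as the arm can. A call with a gripper value outside its range is refused whole. The fingers move at their own pace and stop on an object; "newtons" is the grip in N (left out, the last holds). Time passes only in rows, so rows that do not move let the fingers close. It gives the time, the measured TCP pose, the force and the opening at its end, in the units of the state.
- ctrl.observe(): the state, without advancing time (a new reading comes with each control period).
- ctrl.grab_frame(name): name is "scene" or "top" or "wrist"; returns the picture (420x560x3 uint8, red, green, blue); there is no depth.
- ctrl.get_calibration(name): a dict with "mtx" (3x3 intrinsics, pixels), "R" (3x3) and "t" (3): a world point X has camera coordinates R X + t. Camera axes: x right, y down, z forward; pixel columns grow to the right and rows downward; lengths in m; the calibration is good to about 2 mm. A picture is of the moment at which its call begins: read the wrist's pose just before it. get_calibration takes no time and is no camera call; for the wrist camera it gives the pose at the moment of the call.
- ctrl.job_done(): hands the job in, once; it reports no verdict.
The state is a dict: "t": time; "qpos": joint angles; "joint_velocities": joint speeds; "effort": joint torques, N m; "eef_pos": TCP position; "eef_rot": TCP orientation; "ft_force": force on the tool from outside, world axes, zero at the start; "wrist_torque": the same for the moment, N m; "gripper_width": finger opening in m.
Only numpy, scipy, OpenCV 4.12 (cv2) and the standard library are available. Lean on these libraries where they do the work, as an engineer would, in place of code of your own. Each camera call takes 0.05 s, during which the arm holds its last target.

TASK

Take the rectangular printing block out of the tray by its handle, leaving the other blocks in the tray, and lay it flat on the registration board with a long side against the long fence and an end against the short fence. Push it snugly into that corner so that it bears on both fences at once, and finish like that: still gripping it by the handle and still pushing it against both fences, do not let go.

Things in the scene. Friction and masses are not known exactly. Their poses are not given: they have to be found in the camera images.
- block_rect: The rectangular hand printing block, pale wood with a dark rubber face underneath: 80 (x) x 56 (y) x 24 mm (z), with a darker wood rib handle upright in the middle of its top: 52 mm long (along x), 18 mm thick (along y), from 24 to 54 mm above the underside. Grip the rib across its 18 mm. Weighs 0.1 to 0.21 kg, loose in the tray. Origin at the centre of the underside, z up.
- block_round: Round printing block, 68 mm across and 24 mm thick, with the same rib handle on top as block_rect (rib along its own x, rib top 54 mm above the underside); origin at the centre of the underside, z up.
- block_hex: Six-sided printing block, 74 mm across its corners and 24 mm thick, with the same rib handle on top as block_rect (rib along its own x, rib top 54 mm above the underside); origin at the centre of the underside, z up.
- block_tri: Triangular printing block, its corners 44 mm from its centre, 24 mm thick, with the same rib handle on top as block_rect (rib along its own x, rib top 54 mm above the underside); origin at the centre of the underside, z up.
- tray: Open dark wooden tray, fixed, 260 (x) x 220 (y) x 30 mm high, walls and floor 8 mm thick (its floor is 8 mm above the table). Holds the four blocks, in any order. Origin at the centre of the underside.
- board: Plywood registration board, fixed to the table, 200 (x) x 240 (y) x 12 mm thick, a sheet of paper on it, its top 12 mm above the table. The long fence runs along its +x edge, the short fence along its +y edge; the corner between them is open towards -x and -y. A loose eraser (19 x 53 x 12 mm) lies on it near the -x, -y corner. Origin at the centre of the underside.
- fence_long: The long wooden fence screwed on the board, 20 (x) x 232 (y) mm, its top 16 mm above the board's top. Its inner (-x) face lies 10 mm from its origin, which is at the middle of its underside, on the board's top; axes as the board's. Rigid. Push with 9 to 16 N towards each fence: friction takes a part. Rigid. Block, board and fences are waxed and slide on one another.
- fence_short: The short wooden fence screwed on the board, 130 (x) x 20 (y) mm, its top 16 mm above the board's top. Its inner (-y) face lies 10 mm from its origin, which is at the middle of its underside, on the board's top; axes as the board's.
- corner (a point): Point on the board's top where the inner faces of the two fences would meet; axes as the board's: the long fence's inner face is its plane x = 0, the short fence's its plane y = 0. The block seated in the corner has its centre at x = -28 mm, y = -40 mm, with its x axis along the board's y (either way round).
There are look-alikes about, which are no part of the job. What is shaped like the block_rect but turquoise is not meant.

How it is judged:
By the outcome, as a careful person would: the job done as asked, in the order asked, and still so for the second after the job is handed in, while the arm keeps its last pose, push and grip.
It also fails if it takes over 38 s, if anything falls off the work surface, if the arm or the gripper's body presses on something with over 40 N, if the wrist force passes 120 N, or if a joint passes its speed limit or range.

## Working session

There is one attempt and no reset: what is moved stays moved. The work goes in short steps, Python scripts to look and compute and a tool call to move; the robot and the scene stay as the last step left them, time stands still between calls to the robot, and variables do not carry over. Pictures are saved under pics/ and viewed, and the job is handed in when it is done.

Besides the shell and the picture viewer there is one more tool, called after "Call:" by a JSON object that holds its "op" and its "data", one argument or row to a line. send_rows: Moves the arm, as the interface text tells. Its arguments: {"type":"object","properties":{"rows":{"type":"array","items":{"type":"array","items":{"type":"number"}}},"newtons":{"type":"number"}},"required":["rows"]}

```bash
mkdir -p pics; ls; python3 - <<'E'
from plant import ctrl
import cv2,numpy as np
s=ctrl.observe()
for k in ('t','eef_pos','eef_rot','gripper_width','ft_force'): print(k,s[k])
print(ctrl.hold_point_z)
for n in ('scene','top','wrist'):
    c=ctrl.get_calibration(n); im=ctrl.grab_frame(n)
    cv2.imwrite(f'pics/{n}0.png',im[:,:,::-1]); print(n,np.round(c['mtx'],1).tolist(),np.round(c['R'],3).tolist(),np.round(c['t'],3))
E
```

```text
pics
t 0.0
eef_pos [0.19525374 0.54028511 0.21312795]
eef_rot [-0.57840658  0.57912405  0.40571984 -0.40675861]
gripper_width 0.09112990850029166
ft_force [-0.33696657  0.23205873  1.09792123]
0.0188
scene [[440.3, 0.0, 283.0], [0.0, 440.3, 208.5], [0.0, 0.0, 1.0]] [[0.485, -0.875, -0.009], [-0.622, -0.337, -0.707], [0.615, 0.348, -0.707]] [-0.317  0.354  1.002]
top [[485.6, 0.0, 273.6], [0.0, 485.6, 207.1], [0.0, 0.0, 1.0]] [[0.023, -1.0, 0.0], [-0.981, -0.023, -0.192], [0.192, 0.004, -0.981]] [-0.044  0.585  1.454]
wrist [[345.7, 0.0, 277.7], [0.0, 345.7, 208.1], [0.0, 0.0, 1.0]] [[0.34, 0.941, -0.002], [0.909, -0.328, 0.256], [0.24, -0.089, -0.967]] [-0.574 -0.028  0.391]
```

View pics/scene0.png

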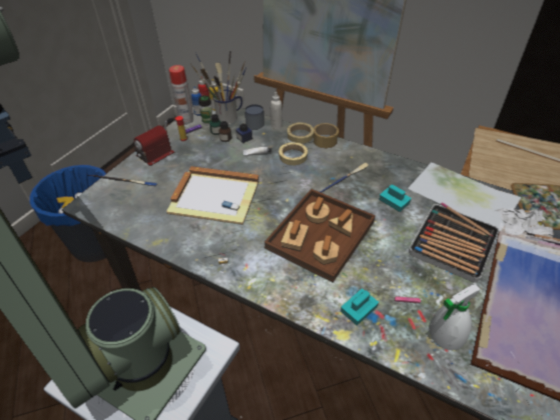

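View pics/top0.png

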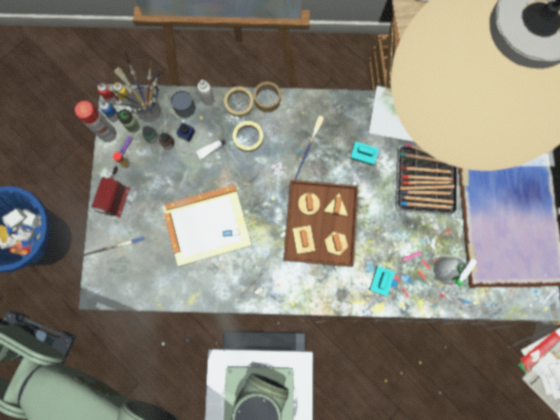

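View pics/wrist0.png

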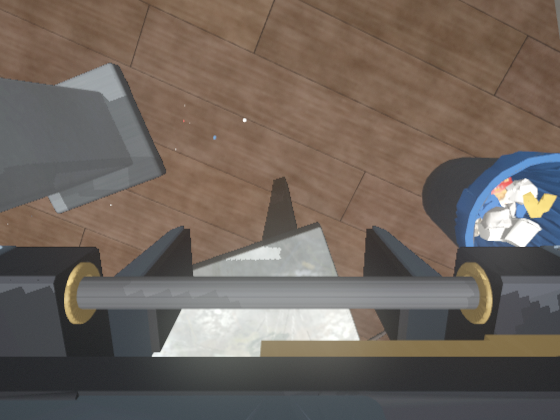

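```bash
python3 - <<'E'
import cv2,numpy as np
t=cv2.imread('pics/top0.png')
a=cv2.resize(t[170:275,278:366],None,fx=5.5,fy=5.5,interpolation=cv2.INTER_CUBIC)
b=cv2.resize(t[175:275,155:260],None,fx=5.5,fy=5.5,interpolation=cv2.INTER_CUBIC)
cv2.imwrite('pics/ca.png',a);cv2.imwrite('pics/cb.png',b)
s=cv2.imread('pics/scene0.png')
cv2.imwrite('pics/cs.png',cv2.resize(s[180:280,260:385],None,fx=6,fy=6,interpolation=cv2.INTER_CUBIC))
E
```

```text
(no output)
```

View pics/ca.png

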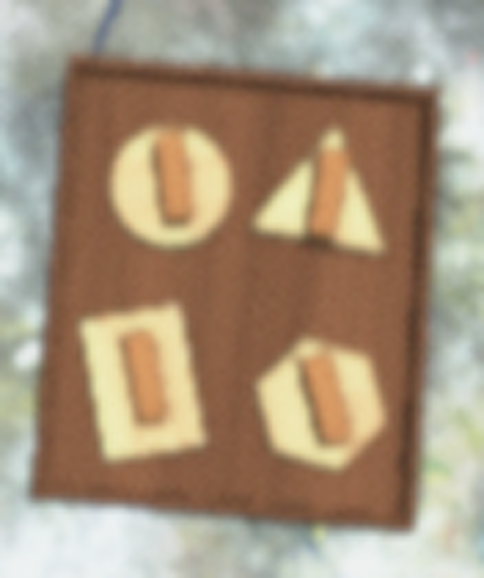

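View pics/cb.png

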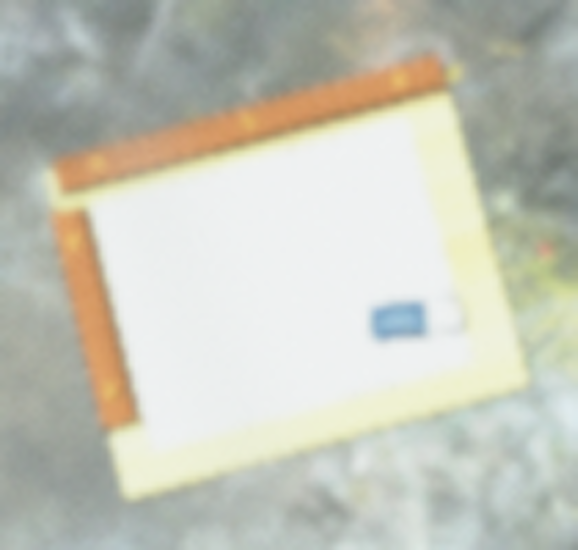

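View pics/cs.png

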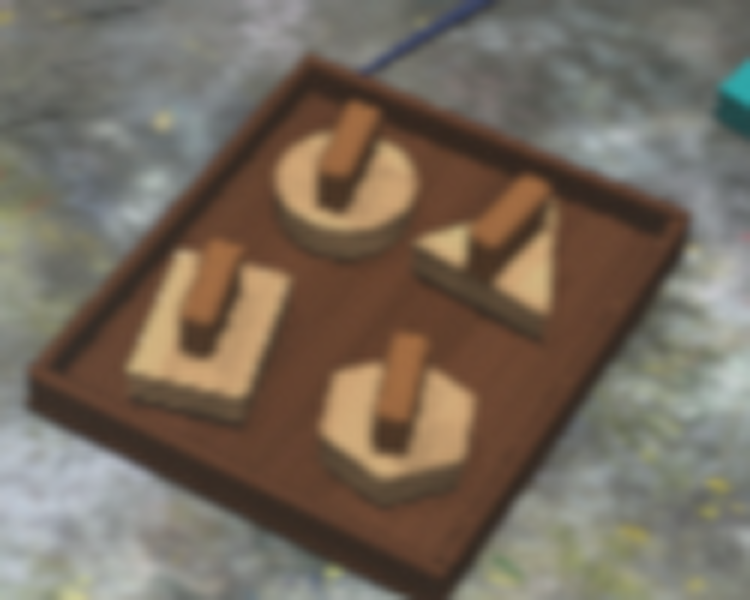

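```bash
cat > h.py <<'E'
import cv2,numpy as np
def ray(c,uv,z):
    uv=np.atleast_2d(uv).astype(float); K,R,t=c['mtx'],np.array(c['R']),np.array(c['t'])
    d=np.c_[(uv[:,0]-K[0][2])/K[0][0],(uv[:,1]-K[1][2])/K[1][1],np.ones(len(uv))]@R
    C=-R.T@t; return C+d*((z-C[2])/d[:,2])[:,None]
def proj(c,X):
    p=np.atleast_2d(X)@np.array(c['R']).T+c['t']; p=p@np.array(c['mtx']).T; return p[:,:2]/p[:,2:]
E
python3 - <<'E'
from plant import ctrl
from h import *
c=ctrl.get_calibration('top');cs=ctrl.get_calibration('scene')
def cont(img,box,f,z,cal,S=6):
    x0,y0,x1,y1=box
    a=cv2.resize(img[y0:y1,x0:x1],None,fx=S,fy=S,interpolation=cv2.INTER_CUBIC)
    m=f(a).astype(np.uint8)*255
    cs_,_=cv2.findContours(m,cv2.RETR_EXTERNAL,cv2.CHAIN_APPROX_NONE)
    k=max(cs_,key=cv2.contourArea)[:,0]
    uv=(k+.5)/S-.5+[x0,y0]
    return uv,ray(cal,uv,z)
def rep(n,uv,W):
    r=cv2.minAreaRect((W[:,:2]*1000).astype(np.float32)); b=cv2.boxPoints(r)
    print(n,'c',np.round(r[0],1),'size',np.round(r[1],1),'ang',round(r[2],1),'uv',uv.mean(0).round(1),'\n',b.round(0).tolist())
t=cv2.imread('pics/top0.png');s=cv2.imread('pics/scene0.png')
hsv=lambda a:cv2.cvtColor(a,cv2.COLOR_BGR2HSV).astype(int)
print(hsv(t[239:240,304:305]),hsv(t[235:240,296:299])[0],hsv(t[193:194,200:205])[0],hsv(t[230:231,290:293])[0])
pale=lambda a:(a[...,1]>150)  # green high
uv,W=cont(t,(288,222,320,258),lambda a:a[...,1]>125,.032,c); rep('block',uv,W)
def orib(a):
    h=hsv(a);return (h[...,1]>125)&(h[...,2]>150)
for n,b in (('rib',(298,227,312,250)),): 
    uv,W=cont(t,b,orib,.062,c); rep(n,uv,W)
uv,W=cont(t,(155,180,242,212),orib,.028,c); rep('long',uv,W)
uv,W=cont(t,(160,212,185,256),orib,.028,c); rep('short',uv,W)
def sat(a):
    h=hsv(a); return ((h[...,1]>60)|(h[...,2]>235))&(h[...,2]>140)
uv,W=cont(t,(155,175,260,275),sat,.012,c); rep('board',uv,W)
E
```

```text
[[[ 14 138 215]]] [[ 27  61 238]
 [ 26  65 239]
 [ 25  72 237]] [[ 18  42 168]
 [ 16  60 174]
 [ 15  78 183]
 [ 14  91 180]
 [ 14 100 183]] [[ 11 129 140]
 [ 13 121 146]
 [ 18  92 170]]
block c [ 491.7 -126.2] size [86.6 62.3] ang 11.3 uv [303.4 239. ] 
 [[443.0, -104.0], [455.0, -165.0], [540.0, -148.0], [528.0, -87.0]]
rib c [ 490.3 -125.8] size [47.8 14.1] ang 11.3 uv [303.9 238.2] 
 [[466.0, -124.0], [468.0, -137.0], [515.0, -128.0], [512.0, -114.0]]
long c [630.2 166.3] size [ 15.5 145.9] ang 17.3 uv [212.1 193.9] 
 [[601.0, 234.0], [645.0, 94.0], [659.0, 99.0], [616.0, 238.0]]
short c [503.4 287.1] size [121.7  14. ] ang 17.6 uv [171.8 232.6] 
 [[443.0, 275.0], [448.0, 262.0], [564.0, 299.0], [559.0, 312.0]]
board c [522.5 178.6] size [173.1 234.5] ang 17.4 uv [208.3 228.9] 
 [[405.0, 265.0], [475.0, 41.0], [640.0, 93.0], [570.0, 316.0]]
```

```bash
python3 - <<'E'
from plant import ctrl
from h import *
from scipy.spatial.transform import Rotation as Ro
c=ctrl.get_calibration('top')
f=lambda p:(np.array(p)+.5)/5.5-.5+[155,175]
def line(a,b,z):
    A,B=ray(c,f(a),z)[0],ray(c,f(b),z)[0]; return A,B
def inter(l,m):
    A,B=l[0][:2],l[1][:2];C,D=m[0][:2],m[1][:2]
    k=np.linalg.solve(np.c_[B-A,-(D-C)],C-A);return A+k[0]*(B-A)
L=line((65,193),(445,88),.028);Lo=line((55,160),(437,55),.028);S=line((88,210),(137,420),.028);So=line((55,212),(107,430),.028)
for n,l in zip(('L','Lo','S','So'),(L,Lo,S,So)):
    d=l[1]-l[0];print(n,l[0].round(4),l[1].round(4),'ang',np.degrees(np.arctan2(d[1],d[0])).round(1))
print('corner in',inter(L,S),'out',inter(Lo,So))
th=np.radians(17.4);ex=np.array([np.cos(th),np.sin(th)]);ey=np.array([-ex[1],ex[0]])
o=inter(Lo,So);print('corner from out', o-.02*ex-.02*ey)
k=inter(L,S);print('seat',k-.028*ex-.04*ey)
s=ctrl.observe();q=s['eef_rot'];R=Ro.from_quat([q[1],q[2],q[3],q[0]]).as_matrix();print(R.round(3)); print(s['t'])
print(np.degrees(np.arctan2(R[1,0],R[0,0])))
E
```

```text
L [0.5754 0.3085 0.028 ] [0.6425 0.0921 0.028 ] ang -72.8
Lo [0.5946 0.3155 0.028 ] [0.662  0.0975 0.028 ] ang -72.8
S [0.5657 0.2946 0.028 ] [0.4456 0.2591 0.028 ] ang -163.5
So [0.5641 0.3135 0.028 ] [0.4395 0.2757 0.028 ] ang -163.1
corner in [0.5784892  0.29835442] out [0.59254965 0.32209688]
corner from out [0.57944566 0.29703126]
seat [0.56373211 0.25181166]
[[ 0.34  -0.    -0.94 ]
 [ 0.94  -0.001  0.34 ]
 [-0.001 -1.     0.   ]]
0.15
70.12880882933155
```

Candidates in the top view: pale rectangle in tray (304,239) – chosen; round (309,203), triangle (337,205), hex (336,243) in the tray; turquoise look-alikes (365,153) and (382,280). The tray crops confirm that the near-left block is the pale rectangle with a rib. Board: long fence is the far one (203,193), short fence on the left (171,232), with the corner top-left.

Call:
{"op": "send_rows", "data": {
  "rows": [
    [-0.037, 0.004, -0.036, 0, 0, 0, 60],
    [-0.037, 0.004, -0.036, 0, 0, 0, 60],
    [-0.037, 0.004, -0.036, 0, 0, 0, 60],
    [-0.037, 0.004, -0.036, 0, 0, 0, 60],
    [-0.037, 0.004, -0.036, 0, 0, 0, 60],
    [-0.037, 0.004, -0.036, 0, 0, 0, 60],
    [-0.037, 0.004, -0.036, 0, 0, 0, 60],
    [-0.037, 0.004, -0.036, 0, 0, 0, 60]
  ]
}}

```text
t: 1.15
eef_pos: [0.3661, 0.1629, 0.1818]
eef_rot: [-0.579, 0.579, 0.406, -0.406]
ft_force: [0.7, -0.4, 0.1]
gripper_width: 0.0546
```

Call:
{"op": "send_rows", "data": {
  "rows": [
    [-0.037, 0.004, -0.036, 0, 0, 0, 60],
    [-0.037, 0.004, -0.036, 0, 0, 0, 60],
    [-0.037, 0.004, -0.036, 0, 0, 0, 60],
    [-0.037, 0.004, -0.036, 0, 0, 0, 60],
    [-0.037, 0.004, -0.036, 0, 0, 0, 60],
    [0, 0, 0, 0, -0.18, 0, 60],
    [0, 0, 0, 0, -0.18, 0, 60],
    [0, 0, 0, 0, -0.18, 0, 60]
  ]
}}

```text
t: 2.15
eef_pos: [0.4719, -0.0709, 0.1616]
eef_rot: [0.448, -0.448, -0.547, 0.547]
ft_force: [-0.3, 0.6, 0.3]
gripper_width: 0.0548
```

```bash
cat >> h.py <<'E'
from scipy.spatial.transform import Rotation as Ro
def st(ctrl):
    s=ctrl.observe();q=s['eef_rot'];R=Ro.from_quat([q[1],q[2],q[3],q[0]]).as_matrix()
    print('t',round(s['t'],2),'p',np.round(s['eef_pos'],4),'yaw',round(np.degrees(np.arctan2(R[1,0],R[0,0])),2),'tilt',R[2].round(4),'w',round(s['gripper_width'],4),'F',np.round(s['ft_force'],1),'M',np.round(s['wrist_torque'],2))
    return s,R
E
python3 - <<'E'
from plant import ctrl
from h import *
s,R=st(ctrl); c=ctrl.get_calibration('wrist'); im=ctrl.grab_frame('wrist')
cv2.imwrite('pics/w1.png',im[:,:,::-1])
import pickle;pickle.dump((c,s),open('w1.pkl','wb'))
print((R.T@(np.array([.491,-.126,.15])-s['eef_pos'])).round(4), s['qpos'])
E
```

```text
t 2.15 p [ 0.4719 -0.0709  0.1616] yaw 101.37 tilt [ 4.e-04 -1.e+00  7.e-04] w 0.0548 F [-0.3  0.6  0.3] M [0.09 0.04 0.02]
[-0.0578  0.0116 -0.0079] [-1.73304676e-01  2.09879306e-01  1.86041174e+00  1.80050024e-04
  1.07208980e+00 -1.94266972e+00]
```

View pics/w1.png

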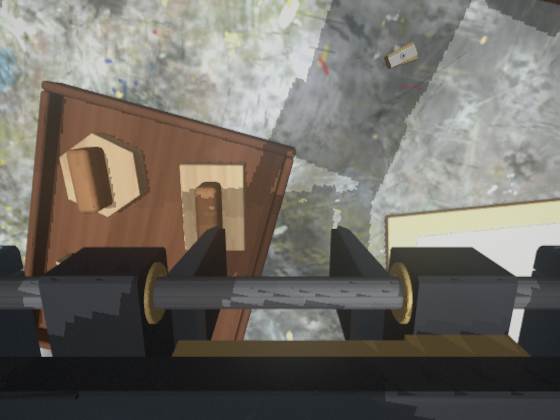

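```bash
python3 - <<'E'
from h import *
import pickle
c,s=pickle.load(open('w1.pkl','rb'))
im=cv2.imread('pics/w1.png'); 
P=ray(c,[[181,165],[243,165],[244,249],[183,249]],.032);print(P.round(4))
print(ray(c,[[197,184],[220,184]],.062).round(4))
for th in (11.3,):
    a=np.radians(th);e=np.array([np.cos(a),np.sin(a),0]);n=np.array([-e[1],e[0],0]);k=np.array([.491,-.126,0])
    print(proj(c,[k+sx*.04*e+sy*.028*n+[0,0,.032] for sx,sy in((-1,-1),(-1,1),(1,1),(1,-1))]).round(0).tolist())
cv2.imwrite('pics/w1c.png',cv2.resize(im[140:270,150:290],None,fx=4,fy=4))
E
```

```text
[[ 0.4565 -0.1595  0.032 ]
 [ 0.4458 -0.1066  0.032 ]
 [ 0.5225 -0.0922  0.032 ]
 [ 0.5337 -0.1477  0.032 ]]
[[ 0.4634 -0.1377  0.062 ]
 [ 0.4598 -0.1198  0.062 ]]
[[179.0, 165.0], [243.0, 166.0], [245.0, 251.0], [185.0, 251.0]]
```

View pics/w1c.png

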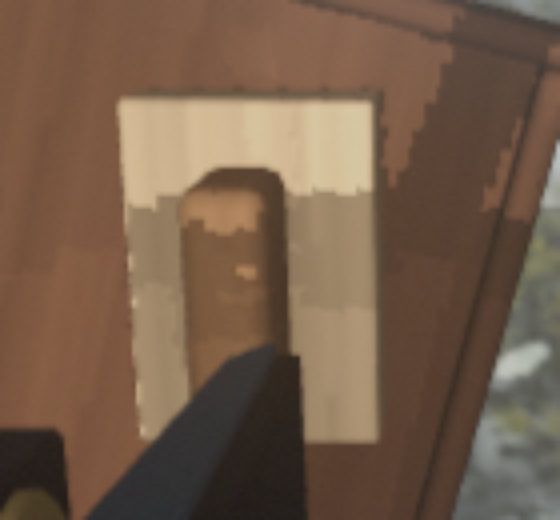

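The wrist close-up agrees with the top view: the block is at (0.490, -0.1265), yaw ≈ 11°.

Call:
{"op": "send_rows", "data": {
  "rows": [
    [-0.029, 0.0, -0.0035, 0, 0, 0, 60],
    [-0.029, 0.0, -0.0035, 0, 0, 0, 60],
    [0, 0.02, 0, 0, 0, 0, 60],
    [0, 0.03, 0, 0, 0, 0, 60],
    [0, 0, 0, 0, 0, 0, 60]
  ]
}}

```text
t: 2.82
eef_pos: [0.4883, -0.1258, 0.1101]
eef_rot: [0.452, -0.448, -0.545, 0.546]
ft_force: [-0.5, 0.6, 0.7]
gripper_width: 0.0546
```

```bash
python3 - <<'E'
from plant import ctrl
from h import *
s,R=st(ctrl); im=ctrl.grab_frame('wrist')
cv2.imwrite('pics/w2.png',im[:,:,::-1])
print((R.T@(np.array([.490,-.1265,.036])-s['eef_pos'])).round(4))
E
```

```text
t 2.83 p [ 0.4883 -0.1258  0.1101] yaw 100.96 tilt [ 0.0026 -1.      0.0049] w 0.0546 F [-0.5  0.6  0.7] M [ 0.05  0.02 -0.04]
[-0.0013  0.074  -0.0019]
```

View pics/w2.png

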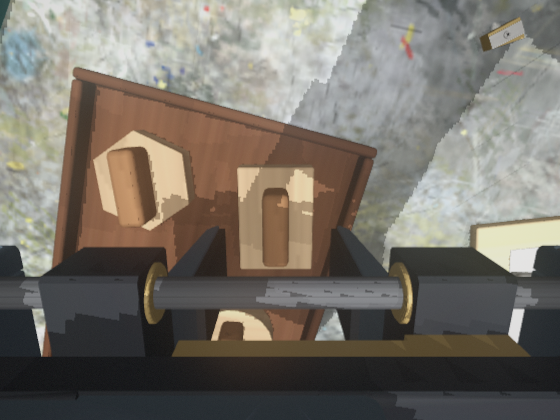

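The rib (275,230) is centred between the fingers (mid ≈ 278). Descending and gripping.

Call:
{"op": "send_rows", "data": {
  "rows": [
    [-0.001, 0.025, -0.002, 0, 0, 0, 60],
    [0, 0.025, 0, 0, 0, 0, 60],
    [0, 0.024, 0, 0, 0, 0, 60],
    [0, 0, 0, 0, 0, 0, 60],
    [0, 0, 0, 0, 0, 0, 0],
    [0, 0, 0, 0, 0, 0, 0],
    [0, 0, 0, 0, 0, 0, 0],
    [0, 0, 0, 0, 0, 0, 0]
  ],
  "newtons": 40
}}

```text
t: 3.88
eef_pos: [0.4924, -0.1268, 0.0383]
eef_rot: [-0.449, 0.45, 0.546, -0.546]
ft_force: [0.6, -1.4, 3.0]
gripper_width: 0.0176
```

```bash
python3 - <<'E'
from plant import ctrl
from h import *
st(ctrl)
E
```

```text
t 3.88 p [ 0.4924 -0.1268  0.0383] yaw 101.06 tilt [-2.e-04 -1.e+00 -7.e-04] w 0.0176 F [ 0.6 -1.4  3. ] M [ 0.07 -0.03  0.12]
```

Call:
{"op": "send_rows", "data": {
  "rows": [
    [0, -0.01, 0, 0, 0, 0, 0],
    [0, -0.02, 0, 0, 0, 0, 0],
    [0, -0.025, 0, 0, 0, 0, 0],
    [0, -0.025, 0, 0, 0, 0, 0],
    [0, 0, 0, 0, 0, 0, 0]
  ]
}}

```text
t: 4.5
eef_pos: [0.4936, -0.1272, 0.1199]
eef_rot: [-0.448, 0.451, 0.547, -0.545]
ft_force: [-0.0, 0.2, -2.8]
gripper_width: 0.0178
```

```bash
python3 - <<'E'
from plant import ctrl
from h import *
s,R=st(ctrl); im=ctrl.grab_frame('wrist')
cv2.imwrite('pics/w3.png',im[:,:,::-1])
a=np.radians(17.2);ex=np.array([np.cos(a),np.sin(a),0]);ey=np.array([-ex[1],ex[0],0])
T=np.array([.564,.252,0])-.03*ex-.03*ey;T[2]=s['eef_pos'][2]
print(T.round(4),(R.T@(T-s['eef_pos'])).round(4))
E
```

```text
t 4.5 p [ 0.4936 -0.1272  0.1199] yaw 101.07 tilt [-0.002  -1.     -0.0042] w 0.0178 F [-0.   0.2 -2.8] M [0.04 0.03 0.02]
[0.5442 0.2145 0.1199] [ 3.256e-01 -2.000e-04 -1.153e-01]
```

View pics/w3.png

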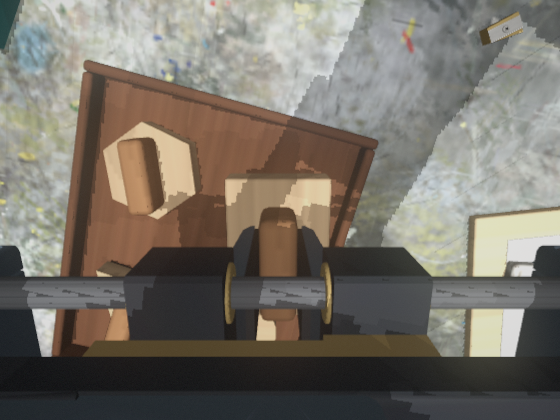

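Block lifted in the jaws (278,230), width 17.8 mm, other blocks still in the tray. Carrying it to a point 30 mm short of both fences, then turning.

Call:
{"op": "send_rows", "data": {
  "rows": [
    [0.04, 0, -0.014, 0, 0, 0, 0],
    [0.04, 0, -0.014, 0, 0, 0, 0],
    [0.041, 0, -0.015, 0, 0, 0, 0],
    [0.041, 0, -0.015, 0, 0, 0, 0],
    [0.041, 0, -0.015, 0, 0, 0, 0],
    [0.041, 0, -0.014, 0, 0, 0, 0],
    [0.041, 0, -0.014, 0, 0, 0, 0],
    [0.04, 0, -0.014, 0, 0, 0, 0]
  ]
}}

```text
t: 5.55
eef_pos: [0.5418, 0.2153, 0.1162]
eef_rot: [0.45, -0.449, -0.545, 0.547]
ft_force: [0.5, -1.2, -2.2]
gripper_width: 0.0178
```

Call:
{"op": "send_rows", "data": {
  "rows": [
    [0, 0, 0, 0, 0.183, 0, 0],
    [0, 0, 0, 0, 0.183, 0, 0],
    [0, 0, 0, 0, 0.183, 0, 0],
    [0, 0, 0, 0, 0.183, 0, 0],
    [0, 0, 0, 0, 0.183, 0, 0],
    [0, 0, 0, 0, 0.183, 0, 0],
    [0, 0, 0, 0, 0.183, 0, 0],
    [0, 0, 0, 0, 0.183, 0, 0]
  ]
}}

```text
t: 6.55
eef_pos: [0.5417, 0.2138, 0.1161]
eef_rot: [-0.699, 0.7, 0.102, -0.105]
ft_force: [0.7, -0.0, -1.2]
gripper_width: 0.0178
```

Call:
{"op": "send_rows", "data": {
  "rows": [
    [0, 0.0, 0, 0, 0, 0, 0]
  ]
}}

```text
t: 6.68
eef_pos: [0.5418, 0.2139, 0.1164]
eef_rot: [-0.699, 0.699, 0.105, -0.107]
ft_force: [-0.6, -0.6, -1.4]
gripper_width: 0.0176
```

```bash
python3 - <<'E'
from plant import ctrl
from h import *
s,R=st(ctrl); c=ctrl.get_calibration('wrist'); im=ctrl.grab_frame('wrist')
import pickle;pickle.dump((c,s),open('w4.pkl','wb'))
cv2.imwrite('pics/w4.png',im[:,:,::-1]); t=ctrl.grab_frame('top'); cv2.imwrite('pics/t4.png',cv2.resize(t[140:290,130:370,::-1],None,fx=3,fy=3))
T=np.array([.5442,.2145,s['eef_pos'][2]]);print((R.T@(T-s['eef_pos'])).round(4))
E
```

```text
t 6.67 p [0.5418 0.2139 0.1164] yaw 17.31 tilt [-2.9e-03 -1.0e+00 -1.0e-04] w 0.0176 F [-0.6 -0.6 -1.4] M [-0.1   0.06 -0.02]
[ 0.0025 -0.     -0.0001]
```

View pics/w4.png

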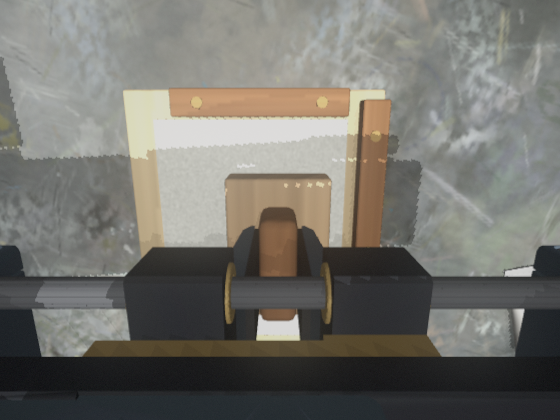

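View pics/t4.png

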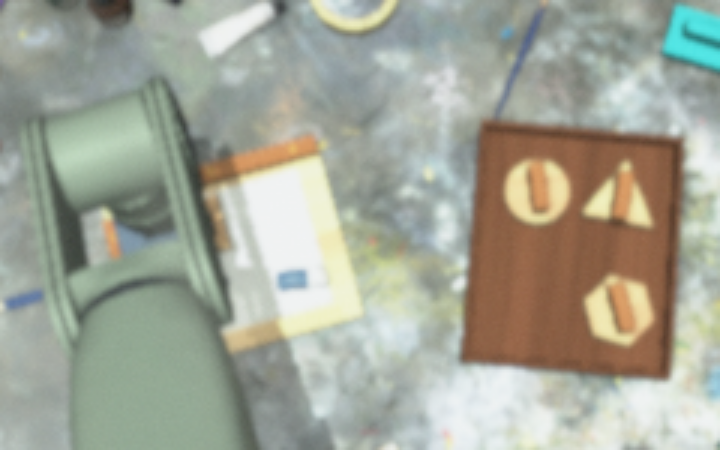

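```bash
python3 - <<'E'
from h import *
import pickle
c,s=pickle.load(open('w4.pkl','rb'))
im=cv2.imread('pics/w4.png')
cv2.imwrite('pics/w4c.png',cv2.resize(im[80:260,150:400],None,fx=3,fy=3))
A=ray(c,[[172,116],[348,115]],.028);B=ray(c,[[361,102],[357,244]],.028)
for P in(A,B):
    d=P[1]-P[0];print(P.round(4),np.degrees(np.arctan2(d[1],d[0])))
a=np.radians(17.2);ex=np.array([np.cos(a),np.sin(a),0]);ey=np.array([-ex[1],ex[0],0])
p=np.array(s['eef_pos']);print('to short',((A-p)@ey).round(4),'to long',((B-p)@ex).round(4))
print('underside est', ray(c,[[226,180],[330,180]],.11).round(4), ((ray(c,[[226,180],[330,180]],.11)-p)@ex), ((ray(c,[[226,176],[330,176]],.11)-p)@ey))
E
```

```text
[[0.4456 0.2601 0.028 ]
 [0.5671 0.2988 0.028 ]] 17.643368934905542
[[0.5729 0.31   0.028 ]
 [0.6085 0.2076 0.028 ]] -70.82232559160472
to short [0.0726 0.0736] to long [0.0581 0.0619]
underside est [[0.503  0.2443 0.11  ]
 [0.5546 0.2604 0.11  ]] [-0.02808647  0.02592065] [0.04260299 0.04275616]
```

View pics/w4c.png

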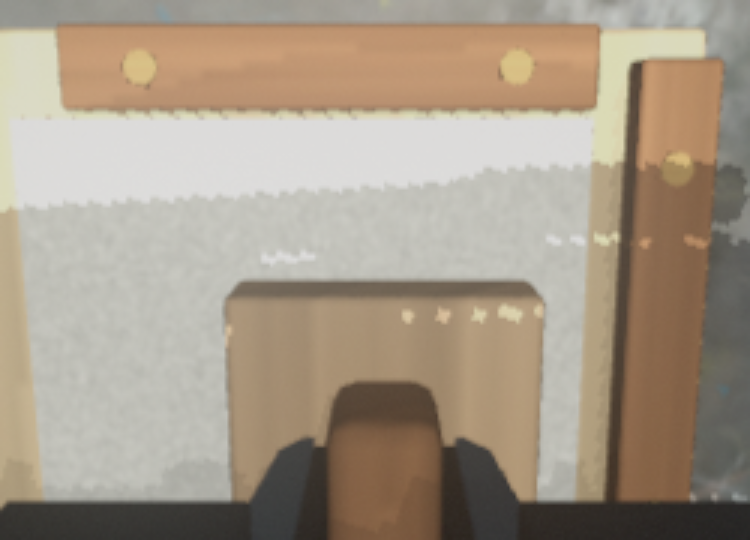

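The wrist view shows board and block square to each other, with gaps of about 30 mm to both fences. The short fence inner edge is at row 117 and the long one at col ~360. Lowering.

Call:
{"op": "send_rows", "data": {
  "rows": [
    [0.0, 0.02, 0, 0, 0, 0, 0],
    [0.0, 0.025, 0, 0, 0, 0, 0],
    [0, 0.017, 0, 0, 0, 0, 0],
    [0, 0.006, 0, 0, 0, 0, 0],
    [0, 0, 0, 0, 0, 0, 0]
  ]
}}

```text
t: 7.4
eef_pos: [0.5428, 0.2142, 0.0499]
eef_rot: [0.699, -0.699, -0.106, 0.106]
ft_force: [-0.9, 0.2, -1.1]
gripper_width: 0.0175
```

Call:
{"op": "send_rows", "data": {
  "rows": [
    [0, 0.003, 0, 0, 0, 0, 0],
    [0, 0.002, 0, 0, 0, 0, 0],
    [0, 0, 0, 0, 0, 0, 0]
  ]
}}

```text
t: 7.78
eef_pos: [0.5427, 0.2143, 0.0451]
eef_rot: [0.699, -0.699, -0.106, 0.106]
ft_force: [0.1, 0.0, -1.0]
gripper_width: 0.0177
```

```bash
python3 - <<'E'
from plant import ctrl
from h import *
st(ctrl)
E
```

```text
t 7.78 p [0.5427 0.2143 0.0451] yaw 17.2 tilt [ 2.e-04 -1.e+00  1.e-04] w 0.0177 F [ 0.1  0.  -1. ] M [-0.04 -0.04  0.03]
```

Call:
{"op": "send_rows", "data": {
  "rows": [
    [0, 0.002, 0, 0, 0, 0, 0],
    [0, 0.001, 0, 0, 0, 0, 0],
    [0, 0, 0, 0, 0, 0, 0]
  ]
}}

```text
t: 8.15
eef_pos: [0.5428, 0.2143, 0.0423]
eef_rot: [0.699, -0.699, -0.106, 0.106]
ft_force: [-1.5, -0.5, 2.3]
gripper_width: 0.0177
```

Call:
{"op": "send_rows", "data": {
  "rows": [
    [0, 0.001, 0, 0, 0, 0, 0],
    [0, 0, 0, 0, 0, 0, 0]
  ]
}}

```text
t: 8.4
eef_pos: [0.5428, 0.2143, 0.0423]
eef_rot: [0.699, -0.699, -0.106, 0.105]
ft_force: [-2.0, -0.7, 9.2]
gripper_width: 0.0179
```

Call:
{"op": "send_rows", "data": {
  "rows": [
    [0, -0.0007, 0, 0, 0, 0, 0],
    [0, 0, 0.008, 0, 0, 0, 0],
    [0, 0, 0.008, 0, 0, 0, 0],
    [0, 0, 0.006, 0, 0, 0, 0],
    [0, 0, 0.003, 0, 0, 0, 0],
    [0, 0, 0, 0, 0, 0, 0]
  ]
}}

```text
t: 9.15
eef_pos: [0.5361, 0.239, 0.0424]
eef_rot: [0.699, -0.699, -0.107, 0.105]
ft_force: [0.2, -1.2, 6.3]
gripper_width: 0.0175
```

Call:
{"op": "send_rows", "data": {
  "rows": [
    [0.008, 0, 0, 0, 0, 0, 0],
    [0.008, 0, 0, 0, 0, 0, 0],
    [0.006, 0, 0, 0, 0, 0, 0],
    [0.002, 0, 0, 0, 0, 0, 0],
    [0, 0, 0, 0, 0, 0, 0]
  ]
}}

```text
t: 9.78
eef_pos: [0.5584, 0.246, 0.0423]
eef_rot: [0.699, -0.699, -0.106, 0.105]
ft_force: [-1.6, -0.2, 6.7]
gripper_width: 0.0181
```

```bash
cat >> h.py <<'E'
def bf(s,R):
    F=R.T@np.array(s['ft_force']); M=R.T@np.array(s['wrist_torque'])
    p=np.array(s['eef_pos']); k=np.array([.579,.298,0]); a=np.radians(17.3)
    ex=np.array([np.cos(a),np.sin(a),0]);ey=np.array([-ex[1],ex[0],0])
    print('tool F',F.round(1),'M',M.round(2),'rel corner mm',(np.array([(p-k)@ex,(p-k)@ey])*1000).round(1))
E
python3 - <<'E'
from plant import ctrl
from h import *
bf(*st(ctrl)); im=ctrl.grab_frame('wrist')
cv2.imwrite('pics/w5.png',cv2.resize(im[80:290,150:410,::-1],None,fx=2.8,fy=2.8))
E
```

```text
t 9.78 p [0.5584 0.246  0.0423] yaw 17.19 tilt [ 9.e-04 -1.e+00  5.e-04] w 0.0181 F [-1.6 -0.2  6.7] M [-0.33  0.4  -0.07]
tool F [-1.6 -6.7  0.3] M [-0.2   0.07  0.48] rel corner mm [-35.1 -43.5]
```

View pics/w5.png

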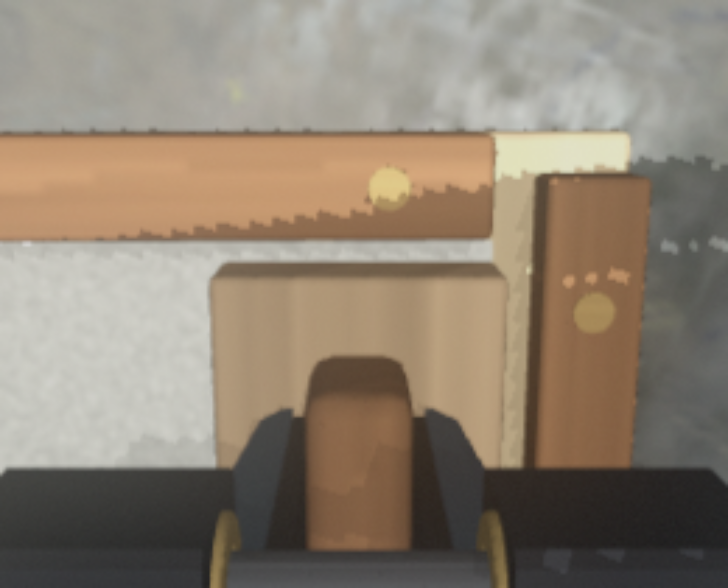

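The block sits flat with ~5 mm left to the short fence and ~7 mm to the long one. Closing in gently.

Call:
{"op": "send_rows", "data": {
  "rows": [
    [0, -0.0004, 0.002, 0, 0, 0, 0],
    [0, 0, 0.001, 0, 0, 0, 0],
    [0, 0, 0.001, 0, 0, 0, 0],
    [0, 0, 0, 0, 0, 0, 0]
  ]
}}

```text
t: 10.32
eef_pos: [0.5575, 0.2493, 0.0424]
eef_rot: [0.699, -0.699, -0.106, 0.105]
ft_force: [0.7, -1.5, 4.3]
gripper_width: 0.018
```

Call:
{"op": "send_rows", "data": {
  "rows": [
    [0.002, 0, 0, 0, 0, 0, 0],
    [0.002, 0, 0, 0, 0, 0, 0],
    [0.001, 0, 0, 0, 0, 0, 0],
    [0, 0, 0, 0, 0, 0, 0]
  ]
}}

```text
t: 10.82
eef_pos: [0.5614, 0.2509, 0.0424]
eef_rot: [0.699, -0.699, -0.105, 0.106]
ft_force: [-2.2, -0.3, 5.9]
gripper_width: 0.0179
```

```bash
python3 - <<'E'
from plant import ctrl
from h import *
bf(*st(ctrl))
E
```

```text
t 10.82 p [0.5614 0.2509 0.0424] yaw 17.17 tilt [-4.e-04 -1.e+00  8.e-04] w 0.0179 F [-2.2 -0.3  5.9] M [-0.32  0.27 -0.02]
tool F [-2.2 -5.9  0.4] M [-0.23  0.02  0.35] rel corner mm [-30.8 -39.7]
```

Call:
{"op": "send_rows", "data": {
  "rows": [
    [0, 0, 0.001, 0, 0, 0, 0],
    [0, 0, 0.001, 0, 0, 0, 0],
    [0, 0, 0, 0, 0, 0, 0]
  ]
}}

```text
t: 11.2
eef_pos: [0.5615, 0.2525, 0.0424]
eef_rot: [0.699, -0.699, -0.106, 0.105]
ft_force: [0.3, -2.6, 6.0]
gripper_width: 0.0179
```

Call:
{"op": "send_rows", "data": {
  "rows": [
    [0.001, 0, 0, 0, 0, 0, 0],
    [0.001, 0, 0, 0, 0, 0, 0],
    [0, 0, 0, 0, 0, 0, 0]
  ]
}}

```text
t: 11.58
eef_pos: [0.5624, 0.253, 0.0424]
eef_rot: [-0.699, 0.699, 0.105, -0.106]
ft_force: [-2.4, -2.2, 7.2]
gripper_width: 0.0177
```

```bash
python3 - <<'E'
from plant import ctrl
from h import *
bf(*st(ctrl)); im=ctrl.grab_frame('wrist')
cv2.imwrite('pics/w6.png',cv2.resize(im[80:290,150:410,::-1],None,fx=2.8,fy=2.8))
E
```

```text
t 11.57 p [0.5624 0.253  0.0424] yaw 17.19 tilt [-1.5e-03 -1.0e+00  1.0e-04] w 0.0177 F [-2.4 -2.2  7.2] M [-0.54  0.33  0.05]
tool F [-2.9 -7.1 -1.4] M [-0.42 -0.05  0.47] rel corner mm [-29.3 -38.1]
```

View pics/w6.png

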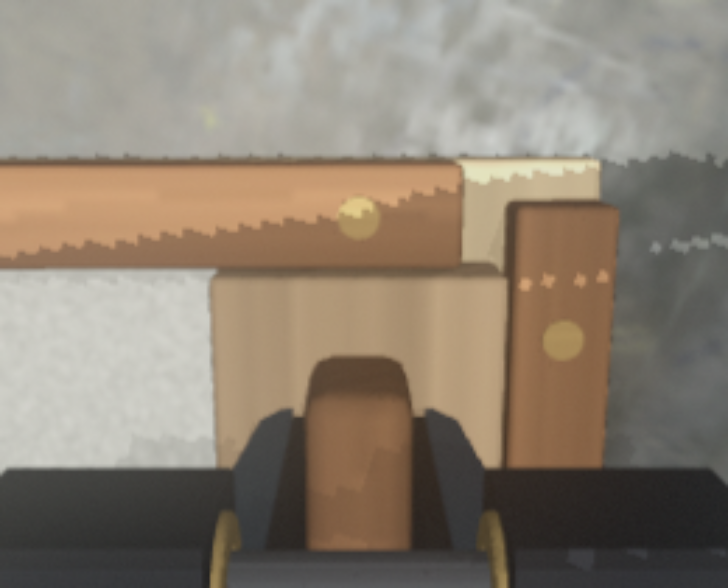

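Call:
{"op": "send_rows", "data": {
  "rows": [
    [0.0007, 0, 0.0007, 0, 0, 0, 0],
    [0.0005, 0, 0.0005, 0, 0, 0, 0],
    [0, 0, 0, 0, 0, 0, 0]
  ]
}}

```text
t: 12.0
eef_pos: [0.563, 0.2532, 0.0424]
eef_rot: [-0.698, 0.7, 0.105, -0.107]
ft_force: [-2.3, -5.7, 8.4]
gripper_width: 0.0182
```

```bash
python3 - <<'E'
from plant import ctrl
from h import *
bf(*st(ctrl))
E
```

```text
t 12.0 p [0.563  0.2532 0.0424] yaw 17.25 tilt [-0.0028 -1.     -0.0018] w 0.0182 F [-2.3 -5.7  8.4] M [-0.98  0.49  0.17]
tool F [-3.9 -8.3 -4.7] M [-0.79 -0.17  0.75] rel corner mm [-28.6 -38. ]
```

Call:
{"op": "send_rows", "data": {
  "rows": [
    [0.0007, 0, 0.0004, 0, 0, 0, 0],
    [0.0005, 0, 0.0003, 0, 0, 0, 0],
    [0, 0, 0, 0, 0, 0, 0]
  ]
}}

```text
t: 12.38
eef_pos: [0.5636, 0.2534, 0.0425]
eef_rot: [-0.698, 0.7, 0.105, -0.107]
ft_force: [-3.3, -7.7, 10.8]
gripper_width: 0.0177
```

```bash
python3 - <<'E'
from plant import ctrl
from h import *
bf(*st(ctrl))
E
```

```text
t 12.38 p [0.5636 0.2534 0.0425] yaw 17.27 tilt [-0.0039 -1.     -0.0029] w 0.0177 F [-3.3 -7.7 10.8] M [-1.39  0.59  0.23]
tool F [ -5.5 -10.7  -6.4] M [-1.16 -0.23  0.97] rel corner mm [-28. -38.]
```

Call:
{"op": "send_rows", "data": {
  "rows": [
    [0.0007, -0.0005, 0.0003, 0, 0, 0, 0],
    [0.0005, 0, 0.0003, 0, 0, 0, 0],
    [0, 0, 0, 0, 0, 0, 0]
  ]
}}

```text
t: 12.75
eef_pos: [0.5643, 0.2537, 0.0426]
eef_rot: [-0.697, 0.701, 0.105, -0.108]
ft_force: [-2.9, -9.2, 8.5]
gripper_width: 0.0177
```

```bash
python3 - <<'E'
from plant import ctrl
from h import *
bf(*st(ctrl))
E
```

```text
t 12.75 p [0.5643 0.2537 0.0426] yaw 17.28 tilt [-0.0052 -1.     -0.0039] w 0.0177 F [-2.9 -9.2  8.5] M [-1.64  0.63  0.18]
tool F [-5.5 -8.4 -8. ] M [-1.38 -0.17  1.09] rel corner mm [-27.3 -37.9]
```

Call:
{"op": "send_rows", "data": {
  "rows": [
    [0.0007, 0, 0.0002, 0, 0, 0, 0],
    [0.0005, 0, 0.0002, 0, 0, 0, 0],
    [0, 0, 0, 0, 0, 0, 0]
  ]
}}

```text
t: 13.12
eef_pos: [0.5645, 0.2538, 0.0426]
eef_rot: [-0.697, 0.701, 0.104, -0.109]
ft_force: [-5.4, -11.1, 10.3]
gripper_width: 0.0177
```

```bash
python3 - <<'E'
from plant import ctrl
from h import *
bf(*st(ctrl)); im=ctrl.grab_frame('wrist')
cv2.imwrite('pics/w7.png',cv2.resize(im[110:270,200:400,::-1],None,fx=3.7,fy=3.7))
E
```

```text
t 13.12 p [0.5645 0.2538 0.0426] yaw 17.28 tilt [-0.0072 -1.     -0.0045] w 0.0177 F [ -5.4 -11.1  10.3] M [-1.92  0.74  0.22]
tool F [ -8.6 -10.2  -9.1] M [-1.61 -0.21  1.27] rel corner mm [-27.  -37.9]
```

View pics/w7.png

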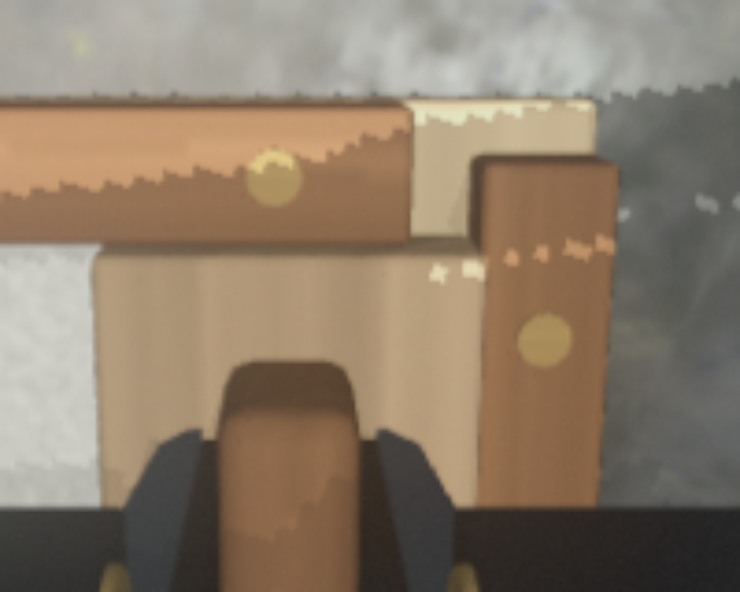

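Call:
{"op": "send_rows", "data": {
  "rows": [
    [0.0004, -0.0003, 0.0002, 0.002, 0, -0.003, 0],
    [0.0003, 0, 0.0002, 0.002, 0, -0.003, 0],
    [0, 0, 0, 0, 0, 0, 0]
  ]
}}

```text
t: 13.55
eef_pos: [0.5645, 0.2538, 0.0424]
eef_rot: [-0.698, 0.7, 0.105, -0.107]
ft_force: [-3.9, -10.6, 9.5]
gripper_width: 0.0177
```

```bash
python3 - <<'E'
from plant import ctrl
from h import *
bf(*st(ctrl))
E
```

```text
t 13.55 p [0.5645 0.2538 0.0424] yaw 17.29 tilt [-0.0029 -1.     -0.0013] w 0.0177 F [ -3.9 -10.6   9.5] M [-2.26  0.92  0.16]
tool F [-6.9 -9.5 -9. ] M [-1.88 -0.16  1.55] rel corner mm [-27.  -37.9]
```

Call:
{"op": "send_rows", "data": {
  "rows": [
    [0.0007, 0, 0.0003, 0, 0, -0.002, 0],
    [0.0006, 0, 0.0003, 0.001, 0, -0.001, 0],
    [0, 0, 0, 0, 0, 0, 0]
  ]
}}

```text
t: 13.92
eef_pos: [0.5645, 0.2538, 0.0424]
eef_rot: [-0.698, 0.7, 0.105, -0.107]
ft_force: [-7.4, -14.2, 12.2]
gripper_width: 0.0176
```

```bash
python3 - <<'E'
from plant import ctrl
from h import *
bf(*st(ctrl))
E
```

```text
t 13.93 p [0.5645 0.2538 0.0424] yaw 17.3 tilt [-0.0028 -1.     -0.0013] w 0.0176 F [ -7.4 -14.2  12.2] M [-2.68  1.34  0.11]
tool F [-11.3 -12.2 -11.4] M [-2.16 -0.11  2.08] rel corner mm [-27.  -37.9]
```

Both fences bear firmly, since the force rises with no motion. Fine trim: a bit less down-force, a bit more push.

Call:
{"op": "send_rows", "data": {
  "rows": [
    [0.0004, -0.0005, 0.0003, 0, 0, -0.001, 0],
    [0.0002, 0, 0.0002, 0.0, 0, 0, 0],
    [0, 0, 0, 0, 0, 0, 0],
    [0, 0, 0, 0, 0, 0, 0],
    [0, 0, 0, 0, 0, 0, 0],
    [0, 0, 0, 0, 0, 0, 0]
  ]
}}

```text
t: 14.68
eef_pos: [0.5645, 0.2538, 0.0424]
eef_rot: [-0.698, 0.7, 0.105, -0.107]
ft_force: [-6.7, -16.4, 10.8]
gripper_width: 0.0178
```

```bash
python3 - <<'E'
from plant import ctrl
from h import *
bf(*st(ctrl)); im=ctrl.grab_frame('wrist')
bf(*st(ctrl))
cv2.imwrite('pics/w8.png',cv2.resize(im[110:270,200:400,::-1],None,fx=3.7,fy=3.7))
im=ctrl.grab_frame('scene');cv2.imwrite('pics/s8.png',cv2.resize(im[130:290,140:400,::-1],None,fx=3,fy=3))
bf(*st(ctrl))
E
```

```text
t 14.68 p [0.5645 0.2538 0.0424] yaw 17.31 tilt [-0.0033 -1.     -0.0021] w 0.0178 F [ -6.7 -16.4  10.8] M [-2.88  1.27  0.14]
tool F [-11.3 -10.8 -13.7] M [-2.37 -0.13  2.07] rel corner mm [-27.  -37.9]
t 14.72 p [0.5645 0.2538 0.0424] yaw 17.31 tilt [-0.0032 -1.     -0.0021] w 0.0179 F [ -6.2 -16.2  11.1] M [-2.83  1.25  0.11]
tool F [-10.8 -11.1 -13.6] M [-2.33 -0.11  2.04] rel corner mm [-27.  -37.9]
t 14.78 p [0.5645 0.2538 0.0424] yaw 17.3 tilt [-0.0033 -1.     -0.0021] w 0.0179 F [ -7.1 -15.4  11.4] M [-2.88  1.25  0.13]
tool F [-11.4 -11.4 -12.6] M [-2.38 -0.13  2.05] rel corner mm [-27.  -37.9]
```

View pics/w8.png

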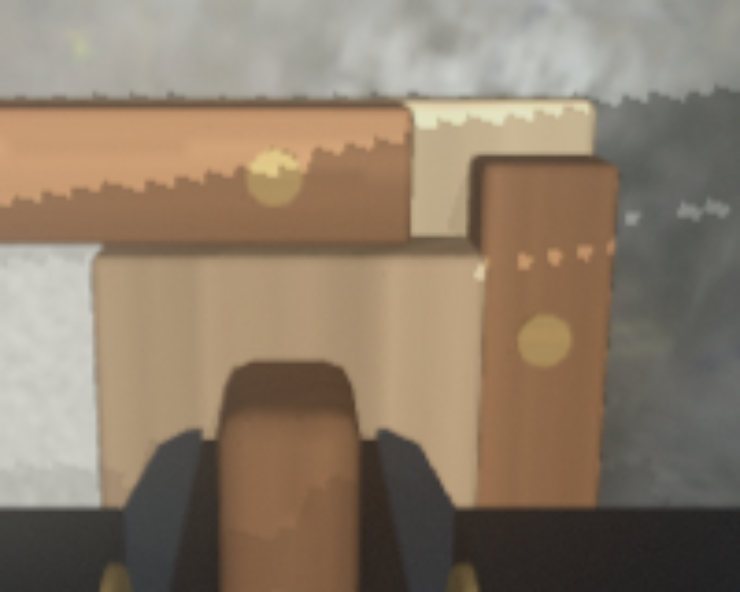

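View pics/s8.png

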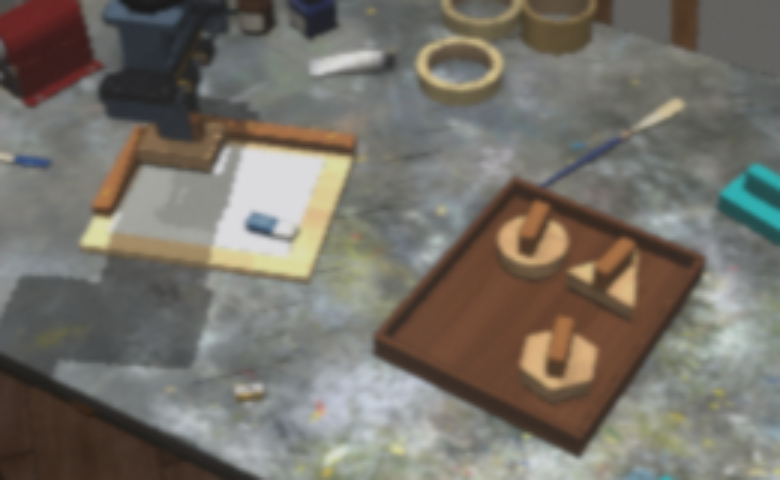

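The block is tight on both fences (edges meet at row ~245 and col ~483), the other three blocks are in the tray and the eraser is untouched. One small trim toward the long fence, then a check and hand-in.

Call:
{"op": "send_rows", "data": {
  "rows": [
    [0.0005, -0.0002, 0, 0, 0, -0.001, 0],
    [0, 0, 0, 0, 0, 0, 0],
    [0, 0, 0, 0, 0, 0, 0],
    [0, 0, 0, 0, 0, 0, 0]
  ]
}}

```text
t: 15.28
eef_pos: [0.5645, 0.2538, 0.0424]
eef_rot: [-0.698, 0.7, 0.105, -0.107]
ft_force: [-7.8, -15.5, 9.9]
gripper_width: 0.0179
```

```bash
python3 - <<'E'
from plant import ctrl
from h import *
s,R=st(ctrl);bf(s,R);F=R.T@np.array(s['ft_force'])
if 9<-F[0]<16 and 9<-F[2]<16: ctrl.job_done();print('handed in')
E
```

```text
t 15.28 p [0.5645 0.2538 0.0424] yaw 17.31 tilt [-0.0034 -1.     -0.0021] w 0.0179 F [ -7.8 -15.5   9.9] M [-2.91  1.37  0.12]
tool F [-12.1  -9.8 -12.5] M [-2.37 -0.11  2.17] rel corner mm [-27.  -37.9]
the job is handed in; nothing more can be done
handed in
```

I took the pale rectangular block out of the tray by its rib, laid it flat on the board and pushed it into the corner. I handed the job in at 15.3 s, with the rib still gripped (17.9 mm opening, 40 N grip setting).

- **Push:** the last reading was 12.1 N toward the long fence and 12.5 N toward the short fence, with about 10 N pressing down. The block did not move as the force rose, so it bears on both fences.
- **Pose:** yaw was 17.3°, the same as the board's, and the tool was within about 0.2° of vertical. The final wrist picture showed no gap at either fence.
- **Surroundings:** the scene picture showed the round, six-sided and triangular blocks still in the tray and the eraser where it was.
- **Disagreement:** the hand stopped 1–2 mm past the nominal seat computed from the camera corner estimate (27.0 and 37.9 mm from it, against 28 and 40 mm). That is within the calibration error plus a grip about 2 mm off centre along the rib.

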